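# Wake the kitchen scale, change its unit and tare the pitcher

## Robot

A 7-joint arm with a two-finger parallel gripper is mounted at the origin on the work surface. World frame = base frame: x ahead of the robot, y to its left, z up, the work surface at z = 0. Lengths are in mm, angles in rad, forces in N, time in s.
With the tool pointing down it reaches from about 400 to 850 mm from the base axis. Payload 6.9 kg.
Tool frame: the origin (TCP) lies midway between the tips of the shut fingers; the grasp point (between the pads) lies 19 mm behind it; z points along the fingers, x is the direction in which the jaws open and shut, and the axes are right-handed (so a half turn about z gives the same grasp; the last joint's range is limited). The gripper opens to 85 mm and grips with 20 to 120 N. Pads are 22 mm wide; open, the fingers measure 114 mm over their backs; the gripper's body (76 mm by 85 mm) begins 54 mm behind the grasp point. The pads swing forward as they close: fully open they stand 13 mm farther back than shut.
Start: joints at [-1.137, 0.507, -0.238, 1.5, 0.126, 1.149, -0.155], TCP at [201.244, 591.703, 231.275] pointing down, gripper open.
Joint ranges: [-3.08, 3.08], [-0.24, 2.05], [-1.43, 1.35], [0, 2.5], [-1.52, 4.66], [0.17, 1.96], [-2.89, 2.89]. Speed limits (rad/s): [2.39, 2.39, 3.14, 3.14, 3.14, 3.14, 3.14].

## Interface

Orientations are given as a unit quaternion [w, x, y, z].
In Python, from bench import r gives the robot as it stands.
- The arm moves only by the tool play_rows, never from a script. Its argument "series" is a list of rows, each an object of numbers: "dx", "dy", "dz": the shift along the tool's x, y, z in mm; "yaw": the turn about the tool's z in degrees. In form: [{"dx": .., "dy": .., "dz": .., "yaw": ..}, ...]. A call has 1 to 12 rows; each row is the pose to reach, as a shift and turn from the pose commanded when the call began, along the tool's axes at that moment; what a row does not reach only later rows make up. A row lasts 1/12 s, in which the tool goes at most 41.7 mm and 7.16 degrees, less where a joint would pass 70% of its speed; a pose out of reach is approached as far as the arm can. A call with a gripper value outside its range is refused whole. "fingers" is the opening, from 0 (shut) to 1 (fully open), set as the call begins (left out, the last holds). The fingers move at their own pace and stop on an object; "force" is the grip in N (left out, the last holds). Time passes only in rows, so rows that repeat a pose let the fingers close. It gives the time, the measured TCP pose, the force and the opening at its end, in the units of the state.
- r.sense(): the state, without advancing time (a new reading comes with each control period).
- r.read_camera(name): name is "scene" or "top"; returns a dict with "pixels" (400x640x3 uint8, red, green, blue), "camera_matrix" (3x3 intrinsics, pixels), "rvec" (rotation vector, rad) and "tvec" (3), from world to camera coordinates, as OpenCV has them. Camera axes: x right, y down, z forward; pixel columns grow to the right and rows downward; lengths in mm; the calibration is good to about 2 mm. A picture is of the moment at which its call begins. There is no depth.
- r.close_job(): hands the job in, once; it reports no verdict.
The state is a dict: "time_s": time; "joints": joint angles; "joint_vel": joint speeds; "effort": joint torques, N m; "eef_pos": TCP position; "tcp_rot": TCP orientation; "wrist_force": force on the tool from outside, world axes, zero at the start; "torque": the same for the moment, N m; "opening": finger opening in mm.
Only numpy, scipy, OpenCV 4.12 (cv2) and the standard library are available. Lean on these libraries where they do the work, as an engineer would, in place of code of your own. Each camera call takes 0.05 s, during which the arm holds its last target.

## Task

The empty pitcher is standing on the kitchen scale, ready for lemon juice to be weighed into it. With a fingertip lightly press the scale's keys in this order: the green power key to wake it, the blue unit key to change the unit, then the orange tare key to zero out the pitcher, each well down and released before the next, and finish clear of the scale. Leave the grey timer key alone, do not touch the pitcher or the weighing plate, do not lift or shove the scale, and leave everything else on the table where it stands.

Things in the scene. Friction and masses are not known exactly. Their poses are not given: they have to be found in the camera images.
- scale: digital kitchen scale: white slab 260 mm deep (its x) x 210 mm wide (its y), top face 28 mm above the table, loose on rubber feet, about 1.5 kg; origin at the centre of its underside, x towards its rear (away from the robot at yaw 0), z up. Along its front edge (scale x = -100 mm) a black panel carries four round keys 52 mm apart; a small blank display lies behind them
- plate: round stainless weighing plate of the scale, 156 mm across, top 40 mm above the table, centred at scale x = +45 mm; origin on its axis 28 mm above the table; it turns and moves with the scale
- key_power_top (a point): centre of the top face of the green power key (white mark: broken ring with a stroke), a round key 24 mm across, fourth from the left, the rightmost (scale y = -78 mm), scale x = -100 mm; standing 7 mm proud of the panel, so 35 mm above the table; moves with the key; its axes are parallel to the scale's
- key_power (a joint): travel of the green power key: 0 up, 0.005 m fully down; a spring key that starts to give at 1 N, registers 2 mm down at 4.2 N, and meets a hard stop 5 mm down at 8.7 N (come down slowly, a fast jab peaks high there) and comes up by itself when let go
- key_unit_top (a point): centre of the top face of the blue unit key (white mark: two opposite arrows), a round key 24 mm across, third from the left (scale y = -26 mm), scale x = -100 mm; standing 7 mm proud of the panel, so 35 mm above the table; moves with the key; its axes are parallel to the scale's
- key_unit (a joint): travel of the blue unit key: 0 up, 0.005 m fully down; a spring key that starts to give at 1 N, registers 2 mm down at 4.2 N, and meets a hard stop 5 mm down at 8.7 N (come down slowly, a fast jab peaks high there) and comes up by itself when let go
- key_tare_top (a point): centre of the top face of the orange tare key (white mark: two short arrows pointing at each other), a round key 24 mm across, first from the left as seen from the robot (scale y = +78 mm), scale x = -100 mm; standing 7 mm proud of the panel, so 35 mm above the table; moves with the key; its axes are parallel to the scale's
- key_tare (a joint): travel of the orange tare key: 0 up, 0.005 m fully down; a spring key that starts to give at 1 N, registers 2 mm down at 4.2 N, and meets a hard stop 5 mm down at 8.7 N (come down slowly, a fast jab peaks high there) and comes up by itself when let go
- key_timer_top (a point): centre of the top face of the grey timer key (white mark: clock face), a round key 24 mm across, second from the left (scale y = +26 mm), scale x = -100 mm; standing 7 mm proud of the panel, so 35 mm above the table; moves with the key; its axes are parallel to the scale's
- key_timer (a joint): travel of the grey timer key: 0 up, 0.005 m fully down; a spring key that starts to give at 1 N, registers 2 mm down at 4.2 N, and meets a hard stop 5 mm down at 8.7 N (come down slowly, a fast jab peaks high there) and comes up by itself when let go
- pitcher: small empty white ceramic pitcher, 82 mm across, 100 mm tall, about 0.3 kg, standing loose near the middle of the weighing plate, so its rim is 140 mm above the table; handle to its +y (64 mm from the axis plus 5 mm), short spout to its -y (50 mm); origin at the centre of its underside, z up
- saucer: terracotta saucer 132 mm across, 24 mm high, loose; origin at the centre of its underside
- lemon: half lemon lying cut face down in the saucer, 55 mm across, 40 mm high; origin at the centre of its cut face
- coaster: blue hard silicone coaster 100 mm across, 8 mm high, stuck to the table; origin at the centre of its underside
- tumbler: green glass tumbler standing on the coaster, 68 mm across, 95 mm tall; origin at the centre of its underside
- sugar_jar: blue ceramic sugar jar with a steel cap, 76 mm across, 105 mm tall, loose; origin at the centre of its underside
- squeezer: stainless citrus squeezer lying on the table, about 250 mm long, bowl 72 mm across; origin under its bowl, handles towards its -x (to 192 mm), hinge at its +x (to 55 mm); the upper arm may stand partly open, up to 140 mm high
- feeder: cedar bird feeder with gable roof and sliding door, fixed, base 170 x 160 mm, 260 mm tall; origin at the centre of its underside, door on its -x side
Things that resemble listed ones, but are neither listed nor needed, are in the scene too. What is shaped like the pitcher but pink or red is not meant.

How it is judged (in metres and radians):
On the way, in this order (a step that is already met when the one before it is completed fails the run):
1. the green power key is pressed down, alone (value of joint key_power above 0.002 m and value of joint each of key_unit, key_tare, key_timer below 0.001 m), for 0.04 s.
2. the power key is up again (value of joint key_power below 0.001 m), for 0.04 s.
3. then the blue unit key is pressed down, alone (value of joint key_unit above 0.002 m and value of joint each of key_power, key_tare, key_timer below 0.001 m), for 0.04 s.
4. the unit key is up again (value of joint key_unit below 0.001 m), for 0.04 s.
5. then the orange tare key is pressed down, alone (value of joint key_tare above 0.002 m and value of joint each of key_power, key_unit, key_timer below 0.001 m), for 0.04 s.
6. the tare key is up again (value of joint key_tare below 0.001 m), for 0.04 s.
At the end, for the whole second after the job is handed in: All four keys are up, the scale stands level (within 0.03 rad) and still within 12 mm of its start, the pitcher stands upright (within 0.05 rad) and still on the plate within 15 mm of its start, and the saucer, lemon half, tumbler, sugar jar and squeezer are within 20 mm of theirs (value of joint each of key_power, key_unit, key_tare, key_timer below 0.001 m and distance of scale from where it was at the start of the episode below 0.012 m and height (world z) of scale below 0.004 m and angle between scale's own z axis and vertical below 0.03 rad and distance of pitcher from where it was at the start of the episode below 0.015 m and angle between pitcher's own z axis and vertical below 0.05 rad and linear speed of each of pitcher, scale below 0.01 m/s and distance of each of saucer, lemon, tumbler, sugar_jar, squeezer from where it was at the start of the episode below 0.02 m); the robot touches nothing.
It fails at once if the scale is pressed harder than a light push (more than 35 N) (contact force between any of the fingers, the arm and scale above 35 N).
It fails at once if the grey timer key is pressed, or two keys are down at once (value of joint key_timer above 0.0015 m or value of joint each of key_power, key_unit above 0.0015 m or value of joint each of key_power, key_tare above 0.0015 m or value of joint each of key_unit, key_tare above 0.0015 m).
It fails at once if the robot touches the pitcher or the weighing plate, or the pitcher is tipped or shifted (contact force between any of the fingers, the arm and pitcher above 0.5 N or contact force between any of the fingers, the arm and plate above 0.5 N or angle between pitcher's own z axis and vertical above 0.2 rad or distance of pitcher from where it was at the start of the episode above 0.02 m).
It fails at once if the scale is shoved more than 12 mm, lifted or tipped (distance of scale from where it was at the start of the episode above 0.012 m or height (world z) of scale above 0.006 m or angle between scale's own z axis and vertical above 0.06 rad).
It fails at once if another thing on the table is moved (distance of any of saucer, lemon, tumbler, sugar_jar, squeezer from where it was at the start of the episode above 0.03 m).
It also fails if it takes over 43 s, if anything falls off the work surface, if the arm or the gripper's body presses on something with over 40 N, if the wrist force passes 120 N, or if a joint passes its speed limit or range.

## Working session

There is one attempt and no reset: what is moved stays moved. The work goes in short steps, Python scripts to look and compute and a tool call to move; the robot and the scene stay as the last step left them, time stands still between calls to the robot, and variables do not carry over. Pictures are saved under pics/ and viewed, and the job is handed in when it is done.

Besides the shell and the picture viewer there is one more tool, called after "Emit:" as name([rows], argument=value, ...), one row to a line, values as JSON. play_rows: Moves the arm, as the interface text tells. Its arguments: {"type":"object","properties":{"series":{"type":"array","items":{"type":"object","properties":{"dx":{"type":"number"},"dy":{"type":"number"},"dz":{"type":"number"},"yaw":{"type":"number"}}}},"fingers":{"type":"number"},"force":{"type":"number"}},"required":["series"]}

```bash
mkdir -p pics
python3 - <<'E'
from bench import r
import cv2,pickle
d={}
for n in("scene","top"):
    c=r.read_camera(n);d[n]=c
    cv2.imwrite(f"pics/{n}0.png",c["pixels"][:,:,::-1])
    print(n,c["camera_matrix"],c["rvec"],c["tvec"])
pickle.dump(d,open("cam0.pkl","wb"))
print(r.sense())
E
```

```text
scene [[407.95596874   0.         313.57930797]
 [  0.         407.95596874 198.45833281]
 [  0.           0.           1.        ]] [ 0.80452093  2.53800023 -1.14174641] [ 415.4480162  -154.97186629 1357.73048908]
top [[381.79305822   0.         322.1292475 ]
 [  0.         381.79305822 199.4422384 ]
 [  0.           0.           1.        ]] [ 2.17176546 -2.10993713  0.21266256] [ -15.22649707  516.60547981 1042.11577413]
{'time_s': 0.1, 'joints': array([-1.13750727,  0.50827624, -0.23753434,  1.50102478,  0.12572191,
        1.14885361, -0.15479804]), 'joint_vel': array([ 7.67753629e-04, -1.00489275e-03, -1.10420784e-03, -1.22411091e-03,
       -1.54464616e-03, -6.64831725e-05, -1.63824232e-03]), 'effort': array([-4.35864684e-03, -6.21826315e+01, -2.19413638e+00, -2.50198925e+01,
        1.26736349e-02,  7.91437458e-03, -3.56533303e-05]), 'eef_pos': array([201.1529915 , 591.29207574, 230.50551203]), 'tcp_rot': array([ 4.72395945e-04,  8.12996567e-01,  5.82267950e-01, -6.27707129e-04]), 'wrist_force': array([0.01250653, 0.28603315, 0.84256732]), 'torque': array([-0.00654809,  0.01120406,  0.01392501]), 'opening': 85.44846174451371}
```

View pics/scene0.png

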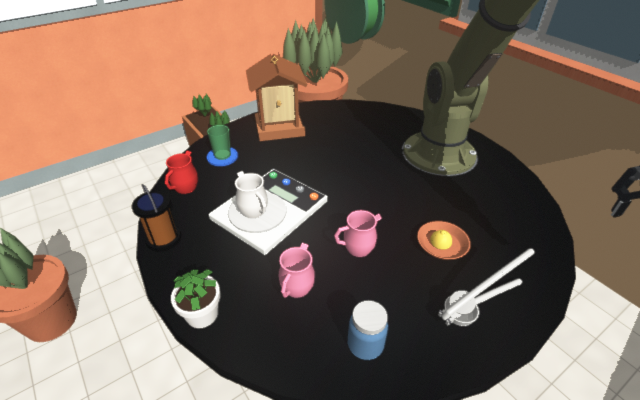

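View pics/top0.png

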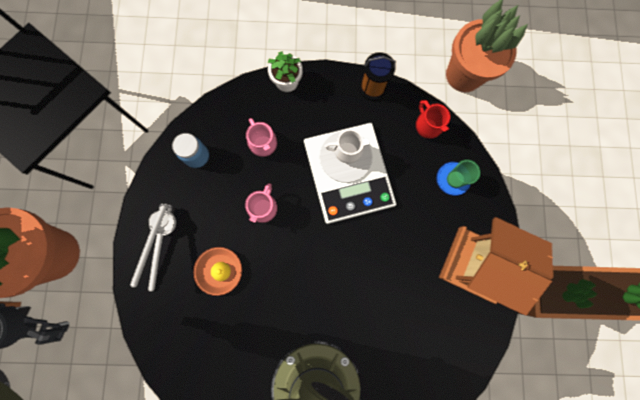

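The scene view has the scale at about (270,207) with the keys at its upper right. In the top view the keys run orange (333,211), grey (350,206), blue (368,201), green (385,197). I'll measure these and check them in an enlarged crop.

```bash
cat > h.py <<'E'
import cv2,numpy as np
def ray(c,uv):
    R=cv2.Rodrigues(c["rvec"])[0];t=np.ravel(c["tvec"])
    p=cv2.undistortPoints(np.array([[uv]],float),c["camera_matrix"],None)[0,0]
    return -R.T@t, R.T@np.array([p[0],p[1],1.])
def onz(c,uv,z):
    o,d=ray(c,uv);return o+d*(z-o[2])/d[2]
def proj(c,P):
    return cv2.projectPoints(np.array(P,float).reshape(-1,3),c["rvec"],c["tvec"],c["camera_matrix"],None)[0][:,0]
E
python3 - <<'E'
from h import *;import pickle
d=pickle.load(open("cam0.pkl","rb"))
rois={"top":(300,115,400,225),"scene":(255,165,330,215)}
rng={"orange":((8,150,120),(20,255,255)),"blue":((100,130,100),(125,255,255)),"green":((50,110,80),(85,255,255))}
for n in d:
    im=d[n]["pixels"];x0,y0,x1,y1=rois[n]
    hsv=cv2.cvtColor(im,cv2.COLOR_RGB2HSV)
    for k,(a,b) in rng.items():
        m=cv2.inRange(hsv,a,b)[y0:y1,x0:x1]
        N,l,s,c=cv2.connectedComponentsWithStats(m)
        for i in range(1,N):
            if s[i,4]>8:
                q=cv2.convexHull(np.argwhere(l==i)[:,::-1].astype(np.int32))
                (ex,ey),rad=cv2.minEnclosingCircle(q)
                uv=np.array([c[i][0]+x0,c[i][1]+y0]);print(n,k,uv.round(2),s[i,4],(ex+x0,ey+y0),onz(d[n],uv,34).round(1))
    cv2.imwrite(f"pics/crop_{n}.png",cv2.resize(im[y0:y1,x0:x1,::-1],None,fx=5,fy=5,interpolation=cv2.INTER_CUBIC))
# scale outline from top: white + black hull
c=d["top"]
E
```

```text
scene orange [313.76 196.39] 33 (313.5, 196.0) [489.6 -24.6  34. ]
scene blue [285.58 181.71] 31 (285.5, 181.5) [ 519.4 -125.2   34. ]
scene green [272.85 175.55] 20 (272.5, 175.0) [ 534.9 -171.5   34. ]
top orange [332.51 210.2 ] 65 (332.5, 210.3000030517578) [488.4 -31.1  34. ]
top blue [367.32 201.08] 63 (367.3297882080078, 201.03191375732422) [ 518.1 -131.    34. ]
top green [384.33 196.73] 67 (384.42857360839844, 196.71428680419922) [ 532.4 -180.3   34. ]
```

Run:
```python
import cv2,numpy as np
a=cv2.imread("pics/crop_top.png");b=cv2.imread("pics/crop_scene.png")
h=max(a.shape[0],b.shape[0]);o=np.zeros((h,a.shape[1]+b.shape[1],3),np.uint8)
o[:a.shape[0],:a.shape[1]]=a;o[:b.shape[0],a.shape[1]:]=b
cv2.imwrite("pics/crops.png",cv2.resize(o,None,fx=.85,fy=.85))
```

```text
(no output)
```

View pics/crops.png

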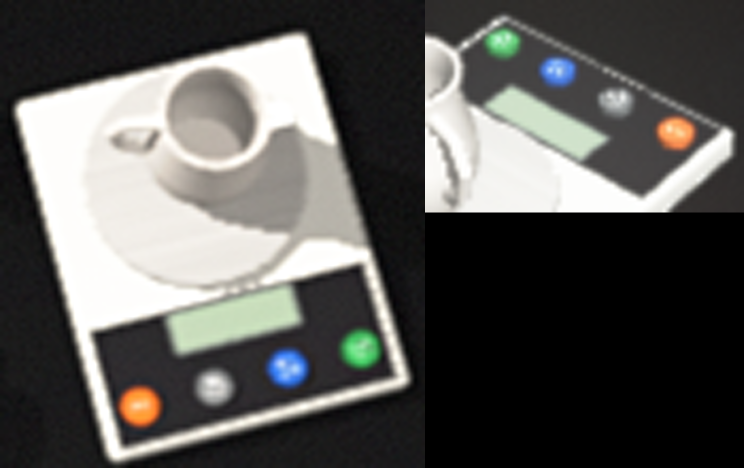

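The crop confirms the layout. From the left as the robot sees it: orange tare, grey timer, blue unit, green power at the right end, on the scale with the white pitcher. The two views disagree by 6–9 mm in y, so I'll check that by triangulating, and again with the gripper in view.

```bash
cat >> h.py <<'E'
def tri(ca,ua,cb,ub):
    (o1,d1),(o2,d2)=ray(ca,ua),ray(cb,ub)
    s=np.linalg.lstsq(np.stack([d1,-d2],1),o2-o1,rcond=None)[0]
    p,q=o1+d1*s[0],o2+d2*s[1];return (p+q)/2,np.linalg.norm(p-q)
def axes(q):
    from scipy.spatial.transform import Rotation as R
    return R.from_quat([q[1],q[2],q[3],q[0]]).as_matrix()
def to_tool(s,P):
    return axes(s["tcp_rot"]).T@(np.array(P)-s["eef_pos"])
E
python3 - <<'E'
from h import *;import pickle
from bench import r
d=pickle.load(open("cam0.pkl","rb"))
K={"o":((332.5,210.2),(313.76,196.4)),"b":((367.3,201.1),(285.6,181.7)),"g":((384.35,196.7),(272.85,175.5))}
for k,(a,b) in K.items(): print(k,tri(d["top"],a,d["scene"],b), onz(d["top"],np.add(a,.5),34))
for n in d: print(n,ray(d[n],(320,200)))
s=r.sense();print(axes(s["tcp_rot"]))
print(to_tool(s,[532,-178,150]),to_tool(s,[400,300,230]))
E
```

```text
o (array([487.82548232, -30.17131445,  29.50763594]), np.float64(3.414495114033622)) [487.04386757 -32.55955236  34.        ]
b (array([ 517.68632179, -130.64970453,   29.97040825]), np.float64(2.675188411280799)) [ 516.60446076 -132.42074333   34.        ]
g (array([ 532.20167299, -180.32101077,   27.86270946]), np.float64(3.645114089576785)) [ 531.05904085 -181.83195989   34.        ]
scene (array([980.34757692, 677.5119404 , 787.36371107]), array([-0.43927808, -0.60193182, -0.66706434]))
top (array([ 328.01038766,   22.84223584, 1115.79826695]), array([ 0.17206582, -0.01575841, -0.98497628]))
[[ 3.21927282e-01  9.46764281e-01 -4.70525444e-04]
 [ 9.46763095e-01 -3.21927623e-01 -1.49910005e-03]
 [-1.57076952e-03  3.71250782e-05 -9.99998766e-01]]
[-621.70221286  560.88751102   81.50298651] [-211.76951621  282.03619194    0.8486248 ]
```

Emit:
play_rows([
  {"dx": -10,"dy": 9,"dz": 0},
  {"dx": -35,"dy": 32,"dz": 0},
  {"dx": -60,"dy": 54,"dz": 0},
  {"dx": -88,"dy": 79,"dz": 0},
  {"dx": -115,"dy": 104,"dz": 0},
  {"dx": -143,"dy": 129,"dz": 0},
  {"dx": -170,"dy": 153,"dz": 0},
  {"dx": -198,"dy": 178,"dz": 0},
  {"dx": -226,"dy": 203,"dz": 0},
  {"dx": -254,"dy": 229,"dz": 0},
  {"dx": -282,"dy": 254,"dz": 0},
  {"dx": -310,"dy": 280,"dz": 0},
], fingers=0, force=60)

```text
$.series[0]: bad value
```

Emit:
play_rows([
  {"dx": -10,"dy": 9,"dz": 0,"yaw": 0},
  {"dx": -35,"dy": 32,"dz": 0,"yaw": 0},
  {"dx": -60,"dy": 54,"dz": 0,"yaw": 0},
  {"dx": -88,"dy": 79,"dz": 0,"yaw": 0},
  {"dx": -115,"dy": 104,"dz": 0,"yaw": 0},
  {"dx": -143,"dy": 129,"dz": 0,"yaw": 0},
  {"dx": -170,"dy": 153,"dz": 0,"yaw": 0},
  {"dx": -198,"dy": 178,"dz": 0,"yaw": 0},
  {"dx": -226,"dy": 203,"dz": 0,"yaw": 0},
  {"dx": -254,"dy": 229,"dz": 0,"yaw": 0},
  {"dx": -282,"dy": 254,"dz": 0,"yaw": 0},
  {"dx": -310,"dy": 280,"dz": 0,"yaw": 0},
], fingers=0, force=60)

```text
time_s: 1.1
eef_pos: [366.6, 206.2, 231.2]
tcp_rot: [-0.0, 0.813, 0.582, -0.0]
wrist_force: [0.9, 0.0, -0.1]
opening: -0.2
```

Emit:
play_rows([
  {"dx": -28,"dy": 25,"dz": 0,"yaw": 0},
  {"dx": -56,"dy": 50,"dz": 0,"yaw": 0},
  {"dx": -84,"dy": 76,"dz": 0,"yaw": 0},
  {"dx": -112,"dy": 101,"dz": 0,"yaw": 0},
  {"dx": -140,"dy": 126,"dz": 0,"yaw": 0},
  {"dx": -168,"dy": 151,"dz": 0,"yaw": 0},
  {"dx": -196,"dy": 177,"dz": 0,"yaw": 0},
  {"dx": -224,"dy": 202,"dz": 10,"yaw": 0},
  {"dx": -250,"dy": 226,"dz": 25,"yaw": 0},
  {"dx": -275,"dy": 248,"dz": 45,"yaw": 0},
  {"dx": -298,"dy": 269,"dz": 70,"yaw": 0},
  {"dx": -310,"dy": 280,"dz": 90,"yaw": 0},
])

```text
time_s: 2.1
eef_pos: [532.1, -179.8, 139.5]
tcp_rot: [0.001, 0.814, 0.581, -0.001]
wrist_force: [1.4, -1.1, 0.8]
opening: 0.3
```

Run:
```python
from h import *;import pickle
from bench import r
d={}
o=np.zeros((440,800,3),np.uint8)
s=r.sense();print(s["eef_pos"],s["joints"].round(2),s["wrist_force"])
for i,(n,roi) in enumerate({"top":(300,120,400,230),"scene":(235,125,335,235)}.items()):
    d[n]=r.read_camera(n);im=d[n]["pixels"][:,:,::-1];x0,y0,x1,y1=roi
    o[:,i*400:i*400+400]=cv2.resize(im[y0:y1,x0:x1],(400,440),interpolation=cv2.INTER_CUBIC)
    print(n,proj(d[n],s["eef_pos"]))
pickle.dump(d,open("cam1.pkl","wb"));cv2.imwrite("pics/h1.png",o)
```

```text
[ 532.13525032 -179.84363417  139.52284756] [ 0.23  0.5   0.08  1.8  -0.05  0.84  1.57] [ 1.35877877 -1.06938004  0.7968103 ]
top [[391.66221672 189.57860252]]
scene [[269.55701142 144.2613154 ]]
```

View pics/h1.png

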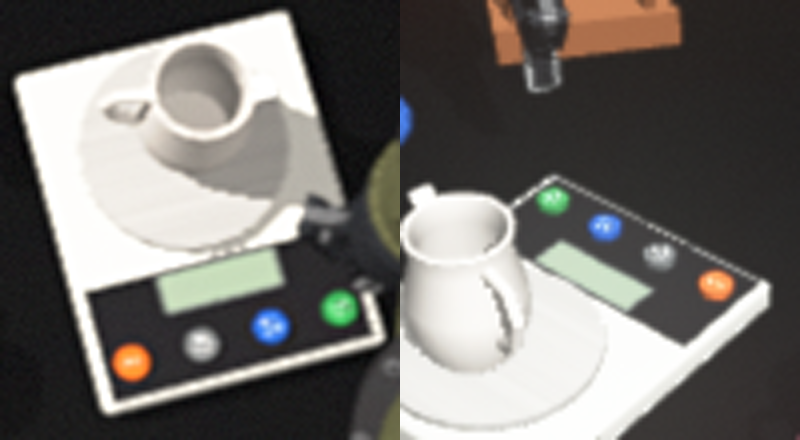

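Scene view: the fingertip is at about pixel (270,147), and the projected TCP is (269.6,144.3). Top view: the tip is near (392,191) against a predicted (391.7,189.6). The calibration holds to within a pixel or two. I'll lower to just above the green key and look again.

Emit:
play_rows([
  {"dx": 0,"dy": 0,"dz": 12,"yaw": 0},
  {"dx": 0,"dy": 0,"dz": 28,"yaw": 0},
  {"dx": 0,"dy": 0,"dz": 45,"yaw": 0},
  {"dx": 0,"dy": 0,"dz": 60,"yaw": 0},
  {"dx": 0,"dy": 0,"dz": 72,"yaw": 0},
  {"dx": 0,"dy": 0,"dz": 80,"yaw": 0},
  {"dx": 0,"dy": 0,"dz": 84,"yaw": 0},
  {"dx": 0,"dy": 0,"dz": 84,"yaw": 0},
])

```text
time_s: 2.87
eef_pos: [531.6, -174.9, 57.1]
tcp_rot: [-0.0, 0.813, 0.583, -0.0]
wrist_force: [0.3, 0.3, -0.3]
opening: -0.0
```

```bash
cat > look.py <<'E'
from h import *;import pickle,sys
from bench import r
d={}
o=np.zeros((440,800,3),np.uint8)
s=r.sense();print(s["time_s"],s["eef_pos"],s["wrist_force"])
for i,(n,roi) in enumerate({"top":(300,120,400,230),"scene":(235,125,335,235)}.items()):
    d[n]=r.read_camera(n);im=d[n]["pixels"][:,:,::-1];x0,y0,x1,y1=roi
    o[:,i*400:i*400+400]=cv2.resize(im[y0:y1,x0:x1],(400,440),interpolation=cv2.INTER_CUBIC)
    p=proj(d[n],s["eef_pos"])[0];print(n,p.round(1),"crop",((p-[x0,y0]+.5)*4+[i*400,0]).round())
pickle.dump(d,open("cam_last.pkl","wb"));cv2.imwrite(sys.argv[1],o)
E
python3 look.py pics/h2.png
```

```text
2.8667 [ 531.57293078 -174.88810489   57.05416293] [ 0.25717979  0.33787107 -0.26519455]
top [383.9 195.5] crop [338. 304.]
scene [272.7 168.4] crop [553. 176.]
```

View pics/h2.png

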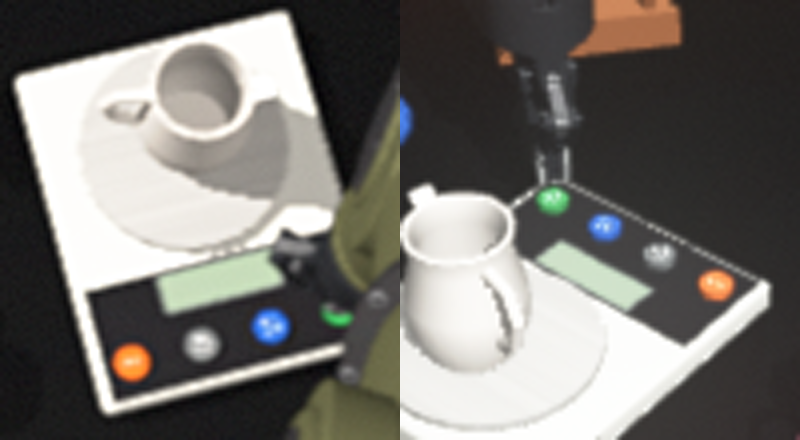

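The tip (scene crop (552,182)) hangs right over the green key (crop (553,200)). I'll descend slowly and watch the force.

Emit:
play_rows([
  {"dx": 0,"dy": 0,"dz": 5,"yaw": 0},
  {"dx": 0,"dy": 0,"dz": 11,"yaw": 0},
  {"dx": 0,"dy": 0,"dz": 16,"yaw": 0},
  {"dx": 0,"dy": 0,"dz": 19,"yaw": 0},
  {"dx": 0,"dy": 0,"dz": 20,"yaw": 0},
  {"dx": 0,"dy": 0,"dz": 20,"yaw": 0},
  {"dx": 0,"dy": 0,"dz": 20,"yaw": 0},
])

```text
time_s: 3.55
eef_pos: [531.8, -175.6, 37.2]
tcp_rot: [-0.0, 0.813, 0.582, -0.0]
wrist_force: [0.1, -0.1, -0.4]
opening: -0.0
```

```bash
python3 look.py pics/h3.png
```

```text
3.55 [ 531.80584446 -175.64395717   37.24592534] [ 0.08311765 -0.07328509 -0.41562486]
top [382.9 196.7] crop [334. 309.]
scene [273.  173.6] crop [554. 196.]
```

View pics/h3.png

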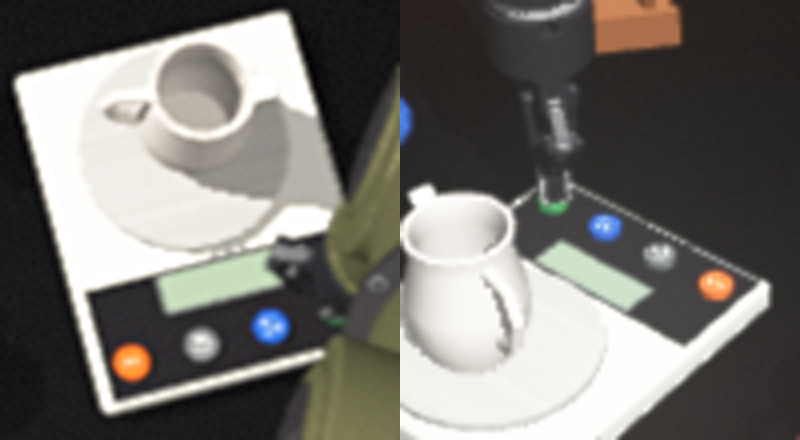

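The tip sits squarely over the green key in the scene view, with no contact force yet.

Emit:
play_rows([
  {"dx": 0,"dy": 0,"dz": 1,"yaw": 0},
  {"dx": 0,"dy": 0,"dz": 2,"yaw": 0},
  {"dx": 0,"dy": 0,"dz": 3,"yaw": 0},
  {"dx": 0,"dy": 0,"dz": 4,"yaw": 0},
  {"dx": 0,"dy": 0,"dz": 4.5,"yaw": 0},
  {"dx": 0,"dy": 0,"dz": 4.5,"yaw": 0},
  {"dx": 0,"dy": 0,"dz": 4.5,"yaw": 0},
])

```text
time_s: 4.23
eef_pos: [531.9, -175.6, 33.0]
tcp_rot: [0.0, 0.813, 0.582, 0.0]
wrist_force: [-1.3, 0.6, 4.7]
opening: 0.2
```

Emit:
play_rows([
  {"dx": 0,"dy": 0,"dz": 0.5,"yaw": 0},
  {"dx": 0,"dy": 0,"dz": 1,"yaw": 0},
  {"dx": 0,"dy": 0,"dz": 1.5,"yaw": 0},
  {"dx": 0,"dy": 0,"dz": 2,"yaw": 0},
  {"dx": 0,"dy": 0,"dz": 2,"yaw": 0},
  {"dx": 0,"dy": 0,"dz": 2,"yaw": 0},
])

```text
time_s: 4.73
eef_pos: [532.0, -175.6, 31.1]
tcp_rot: [0.0, 0.813, 0.582, 0.0]
wrist_force: [-1.0, 0.3, 7.8]
opening: -0.2
```

```bash
python3 look.py pics/h4.png; python3 -c "
from bench import r
print(r.sense()['wrist_force'])"
```

```text
4.7333 [ 531.96662018 -175.61478931   31.12925225] [-0.96346731  0.26982649  7.77201134]
top [382.5 197. ] crop [332. 310.]
scene [273.1 175.3] crop [554. 203.]
[-0.66855671 -0.48196597  6.84081549]
```

View pics/h4.png

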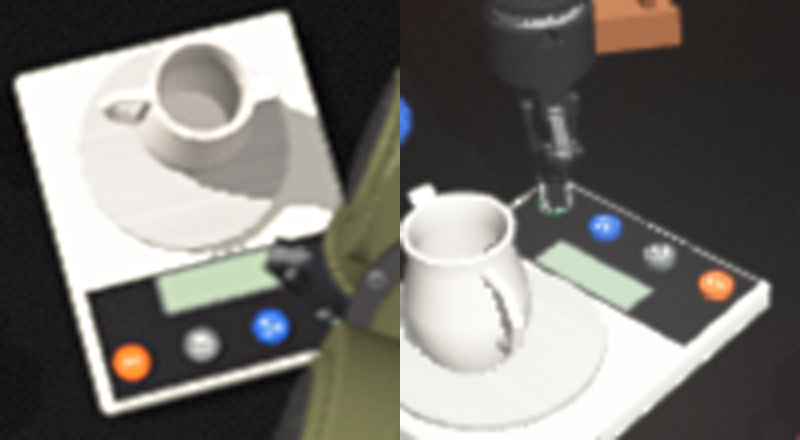

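The green key is well down: tip at z=31.1, about 7 N, and the scale hasn't moved. I'll release it straight up and then shift one pitch to the blue key.

Emit:
play_rows([
  {"dx": 0,"dy": 0,"dz": -3,"yaw": 0},
  {"dx": 0,"dy": 0,"dz": -8,"yaw": 0},
  {"dx": 0,"dy": 0,"dz": -15,"yaw": 0},
  {"dx": 0,"dy": 0,"dz": -22,"yaw": 0},
  {"dx": 0,"dy": 0,"dz": -26,"yaw": 0},
  {"dx": 7,"dy": -5,"dz": -26,"yaw": 0},
  {"dx": 18,"dy": -13,"dz": -26,"yaw": 0},
  {"dx": 29,"dy": -21,"dz": -26,"yaw": 0},
  {"dx": 38,"dy": -27,"dz": -26,"yaw": 0},
  {"dx": 42,"dy": -30,"dz": -26,"yaw": 0},
  {"dx": 42,"dy": -30,"dz": -26,"yaw": 0},
  {"dx": 42,"dy": -30,"dz": -26,"yaw": 0},
])

```text
time_s: 5.83
eef_pos: [516.9, -125.7, 56.8]
tcp_rot: [0.0, 0.813, 0.583, -0.0]
wrist_force: [0.8, -0.2, 0.1]
opening: 0.3
```

```bash
python3 look.py pics/h5.png
```

```text
5.8333 [ 516.94330616 -125.73300799   56.79160885] [ 0.84889063 -0.17781863  0.09337569]
top [366.6 200.1] crop [268. 322.]
scene [285.8 175.2] crop [605. 203.]
```

View pics/h5.png

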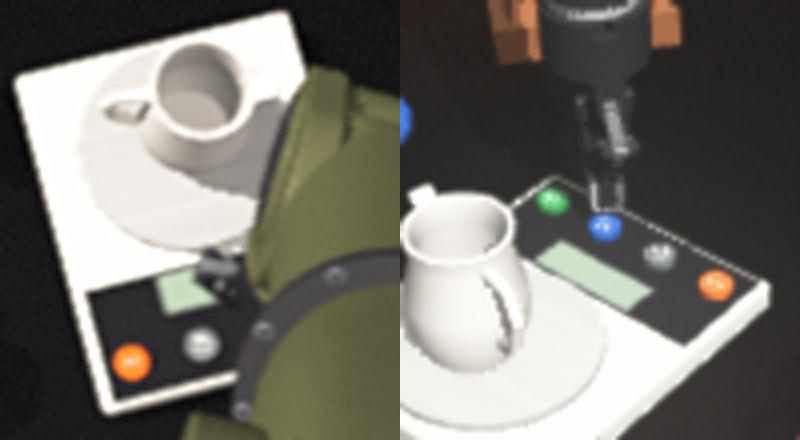

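Green is back up, and the tip is over the blue key (scene crop (605,205) over the key at (605,227)). Pressing now.

Emit:
play_rows([
  {"dx": 0,"dy": 0,"dz": 8,"yaw": 0},
  {"dx": 0,"dy": 0,"dz": 15,"yaw": 0},
  {"dx": 0,"dy": 0,"dz": 19,"yaw": 0},
  {"dx": 0,"dy": 0,"dz": 20,"yaw": 0},
  {"dx": 0,"dy": 0,"dz": 21,"yaw": 0},
  {"dx": 0,"dy": 0,"dz": 22,"yaw": 0},
  {"dx": 0,"dy": 0,"dz": 23,"yaw": 0},
  {"dx": 0,"dy": 0,"dz": 24,"yaw": 0},
  {"dx": 0,"dy": 0,"dz": 25,"yaw": 0},
  {"dx": 0,"dy": 0,"dz": 26,"yaw": 0},
  {"dx": 0,"dy": 0,"dz": 26,"yaw": 0},
  {"dx": 0,"dy": 0,"dz": 26,"yaw": 0},
])

```text
time_s: 6.93
eef_pos: [516.6, -126.3, 31.2]
tcp_rot: [-0.0, 0.813, 0.582, -0.0]
wrist_force: [-3.3, 0.5, 7.1]
opening: -0.0
```

```bash
python3 look.py pics/h6.png
```

```text
6.9333 [ 516.63288438 -126.28620537   31.16314654] [-3.29219948  0.45793195  7.06604937]
top [365.5 201.7] crop [264. 329.]
scene [286.2 181.9] crop [607. 230.]
```

View pics/h6.png

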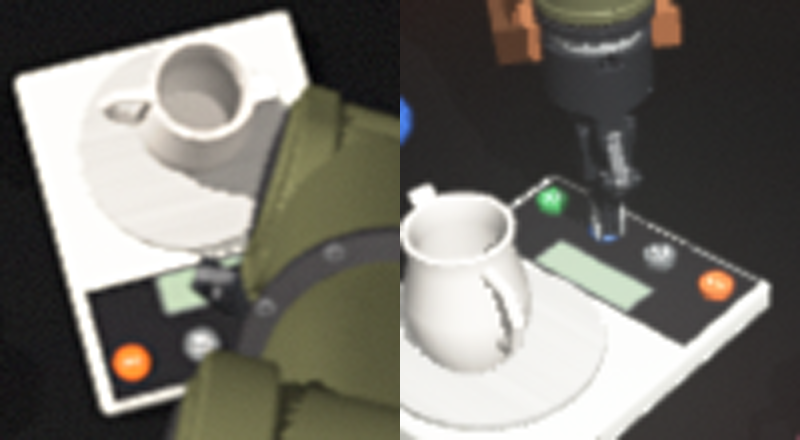

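Blue is about 4 mm down at 7 N. I'll release it and cross above the grey key, clear of it, to the orange one.

Emit:
play_rows([
  {"dx": 0,"dy": 0,"dz": -3,"yaw": 0},
  {"dx": 0,"dy": 0,"dz": -10,"yaw": 0},
  {"dx": 0,"dy": 0,"dz": -20,"yaw": 0},
  {"dx": 0,"dy": 0,"dz": -30,"yaw": 0},
  {"dx": 8,"dy": -6,"dz": -36,"yaw": 0},
  {"dx": 24,"dy": -17,"dz": -36,"yaw": 0},
  {"dx": 42,"dy": -30,"dz": -36,"yaw": 0},
  {"dx": 60,"dy": -42,"dz": -36,"yaw": 0},
  {"dx": 75,"dy": -53,"dz": -34,"yaw": 0},
  {"dx": 83,"dy": -59,"dz": -30,"yaw": 0},
  {"dx": 85,"dy": -60,"dz": -26,"yaw": 0},
  {"dx": 85,"dy": -60,"dz": -26,"yaw": 0},
])

```text
time_s: 8.03
eef_pos: [487.2, -25.7, 56.4]
tcp_rot: [-0.0, 0.813, 0.583, -0.0]
wrist_force: [0.7, -0.4, 1.0]
opening: -0.3
```

Emit:
play_rows([
  {"dx": 0,"dy": 0,"dz": 0,"yaw": 0},
  {"dx": 0,"dy": 0,"dz": 0,"yaw": 0},
])

```text
time_s: 8.2
eef_pos: [487.9, -27.6, 56.8]
tcp_rot: [0.0, 0.813, 0.582, -0.0]
wrist_force: [0.0, -0.8, -0.7]
opening: -0.1
```

```bash
python3 look.py pics/h7.png
```

```text
8.2 [487.8655245  -27.6161023   56.80368537] [ 0.04896928 -0.81030037 -0.68580304]
top [331.7 209.2] crop [129. 359.]
scene [313.6 189.4] crop [717. 260.]
```

View pics/h7.png

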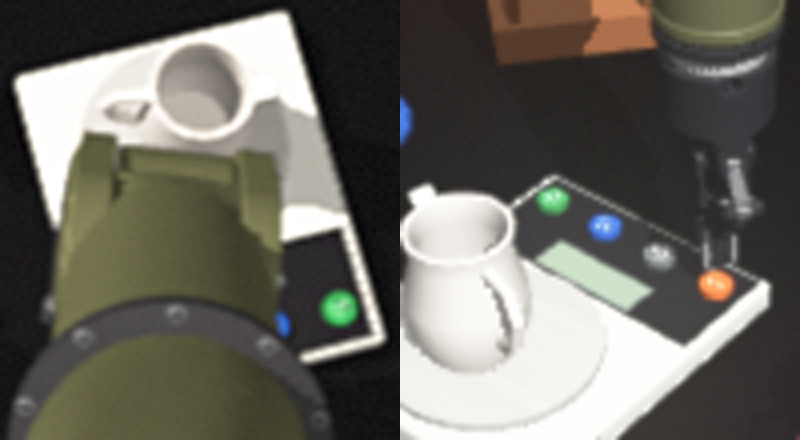

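Green and blue are both up, and the tip is over the orange key (scene crop (718,262) over the key at (715,285)).

Emit:
play_rows([
  {"dx": 0,"dy": 0,"dz": 8,"yaw": 0},
  {"dx": 0,"dy": 0,"dz": 15,"yaw": 0},
  {"dx": 0,"dy": 0,"dz": 19,"yaw": 0},
  {"dx": 0,"dy": 0,"dz": 20,"yaw": 0},
  {"dx": 0,"dy": 0,"dz": 21,"yaw": 0},
  {"dx": 0,"dy": 0,"dz": 22,"yaw": 0},
  {"dx": 0,"dy": 0,"dz": 23,"yaw": 0},
  {"dx": 0,"dy": 0,"dz": 24,"yaw": 0},
  {"dx": 0,"dy": 0,"dz": 25,"yaw": 0},
  {"dx": 0,"dy": 0,"dz": 26,"yaw": 0},
  {"dx": 0,"dy": 0,"dz": 26,"yaw": 0},
  {"dx": 0,"dy": 0,"dz": 26,"yaw": 0},
])

```text
time_s: 9.3
eef_pos: [487.2, -26.4, 31.1]
tcp_rot: [-0.0, 0.813, 0.582, -0.0]
wrist_force: [-3.3, 0.2, 7.3]
opening: 0.1
```

```bash
python3 look.py pics/h8.png
```

```text
9.3 [487.24369729 -26.42860154  31.09303893] [-3.26920975  0.1966845   7.29362452]
top [330.8 210.7] crop [125. 365.]
scene [314.1 196.5] crop [718. 288.]
```

View pics/h8.png

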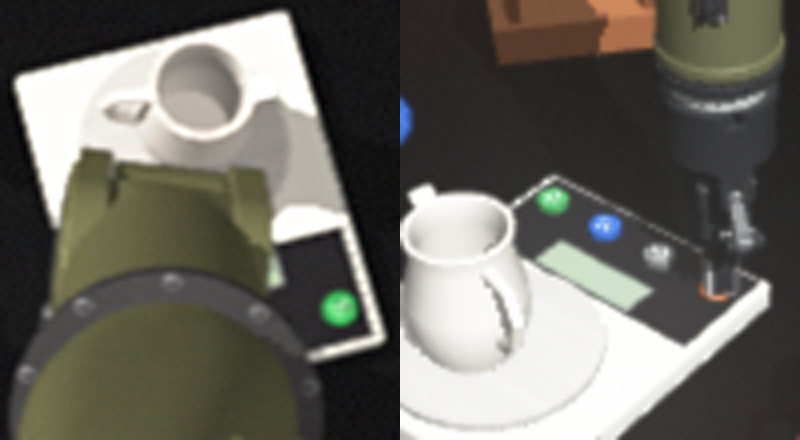

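Orange is about 4 mm down at 7.3 N. Next I'll release it, rise clear and retreat to the open table on the left (away from the scale).

Emit:
play_rows([
  {"dx": 0,"dy": 0,"dz": -3,"yaw": 0},
  {"dx": 0,"dy": 0,"dz": -10,"yaw": 0},
  {"dx": 0,"dy": 0,"dz": -20,"yaw": 0},
  {"dx": 0,"dy": 0,"dz": -40,"yaw": 0},
  {"dx": 0,"dy": 0,"dz": -65,"yaw": 0},
  {"dx": 0,"dy": 0,"dz": -95,"yaw": 0},
  {"dx": 0,"dy": 0,"dz": -125,"yaw": 0},
  {"dx": 0,"dy": 0,"dz": -155,"yaw": 0},
  {"dx": 20,"dy": -12,"dz": -180,"yaw": 0},
  {"dx": 45,"dy": -28,"dz": -195,"yaw": 0},
  {"dx": 72,"dy": -45,"dz": -200,"yaw": 0},
  {"dx": 100,"dy": -60,"dz": -200,"yaw": 0},
])

```text
time_s: 10.4
eef_pos: [463.2, 88.7, 233.2]
tcp_rot: [0.001, 0.813, 0.582, 0.002]
wrist_force: [0.5, 0.5, -0.4]
opening: -0.2
```

Emit:
play_rows([
  {"dx": 28,"dy": -18,"dz": 0,"yaw": 0},
  {"dx": 56,"dy": -38,"dz": 0,"yaw": 0},
  {"dx": 85,"dy": -58,"dz": 0,"yaw": 0},
  {"dx": 113,"dy": -77,"dz": 0,"yaw": 0},
  {"dx": 135,"dy": -92,"dz": 0,"yaw": 0},
  {"dx": 146,"dy": -100,"dz": 0,"yaw": 0},
  {"dx": 146,"dy": -100,"dz": 0,"yaw": 0},
  {"dx": 146,"dy": -100,"dz": 0,"yaw": 0},
  {"dx": 146,"dy": -100,"dz": 0,"yaw": 0},
])

```text
time_s: 11.15
eef_pos: [415.6, 257.0, 231.0]
tcp_rot: [0.0, 0.813, 0.582, 0.0]
wrist_force: [-0.8, -0.2, 0.4]
opening: -0.1
```

```bash
python3 look.py pics/h9.png
python3 - <<'E'
import pickle,cv2,numpy as np
a=pickle.load(open("cam0.pkl","rb"));b=pickle.load(open("cam_last.pkl","rb"))
rng={"orange":((8,150,120),(20,255,255)),"blue":((100,130,100),(125,255,255)),"green":((50,110,80),(85,255,255))}
for n,(x0,y0,x1,y1) in {"top":(325,185,400,225),"scene":(255,165,330,215)}.items():
  for k,(l,h) in rng.items():
    print(n,k,[np.argwhere(cv2.inRange(cv2.cvtColor(d[n]["pixels"],cv2.COLOR_RGB2HSV),l,h)[y0:y1,x0:x1]).mean(0).round(2) for d in(a,b)])
o=np.hstack([cv2.absdiff(a[n]["pixels"],b[n]["pixels"]) for n in("top","scene")])
p=np.hstack([b[n]["pixels"] for n in("top","scene")])
cv2.imwrite("pics/fin.png",cv2.resize(np.vstack([p,o])[:,:,::-1],(800,500)))
E
```

```text
11.15 [415.60825712 257.02960396 230.95582745] [-0.78139128 -0.22028546  0.3896414 ]
top [211.7 225.3] crop [-351.  423.]
scene [418. 185.] crop [1134.  242.]
top orange [array([25.2 ,  7.51]), array([25.2 ,  7.51])]
top blue [array([16.08, 42.32]), array([16.02, 42.27])]
top green [array([11.73, 59.33]), array([11.75, 59.34])]
scene orange [array([31.39, 58.76]), array([31.27, 58.67])]
scene blue [array([16.71, 30.58]), array([16.62, 30.69])]
scene green [array([10.38, 17.86]), array([10.38, 17.86])]
```

View pics/fin.png

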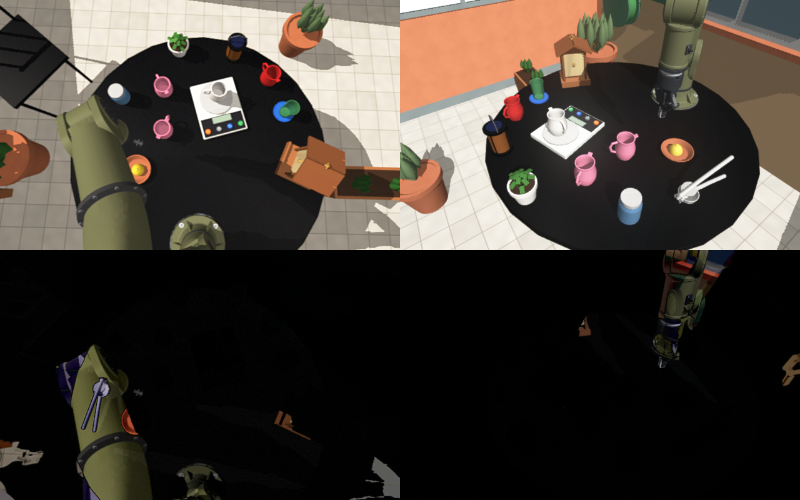

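The difference images show only the arm and its shadow. The scale, pitcher and other things stand where they did (key centres within 0.15 px of the start), and the arm is free. Handing in.

```bash
python3 -c "
from bench import r
print(r.close_job())"
```

```text
the job is handed in; nothing more can be done
None
```

I pressed the green power, blue unit and orange tare keys in that order with the shut fingertips and released each one before the next. The job is handed in after about 11 s; the simulator gave no verdict.

- **Presses:** Each key went about 4 mm down, with a measured force of 7–8 N. I crossed the grey timer key about 30 mm above its top and did not touch it.
- **Last checks:** In the final images, all three pressed keys are within 0.15 px of where they started. The only differences are the arm and shadows, so the scale, pitcher and other things have not visibly moved. The squeezer and part of the saucer were hidden by the arm in the top view, but the scene view shows them unmoved. The arm ended well clear at z = 231 mm, with the wrist force back near zero.
- **Disagreement:** At the start the two cameras put the keys 6–9 mm apart in y. I aimed between the two estimates and checked each key in the scene view before pressing.

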